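# Nest the steel cups on the saucer and cover them

## Task

Put the washed cups away as one nested stack on the small saucer, moving one piece at a time: first stand the wide blue-rimmed cup in the middle of the saucer, then the yellow-rimmed cup inside it, then the tall red-rimmed cup inside that, and last put the orange lid on the tall cup with its plug in the mouth. Set each piece down gently and upright instead of dropping it, let go of everything, and leave the other things on the counter where they stand.

Things in the scene. Friction and masses are not known exactly. Their poses are not given: they have to be found in the camera images.
- saucer: Small round white ceramic saucer with a blue edge, loose, 110 mm across, 14 mm high, 0.18 kg. Origin at the centre of its underside, z up. Its flat well, 84 mm across, lies 6 mm above the origin; from there the sides flare out to the edge.
- wide_cup: Wide low stainless steel cup with a blue rim, open at the top, standing upright: 66 mm across at the rim, 62 mm at the base, 48 mm high, wall 2.5 mm, inner floor 3 mm above its underside, 0.09 kg, no handle. Origin at the centre of its underside, z up.
- middle_cup: Middle stainless steel cup with a yellow rim, open at the top, standing upright: 54 mm across at the rim, 47 mm at the base, 80 mm high, wall 2.5 mm, inner floor 3 mm above its underside, 0.09 kg, no handle. Origin at the centre of its underside, z up. Standing inside the wide cup it has about 5 mm play all round and sticks out 35 mm.
- tall_cup: Tall slim stainless steel cup with a red rim, open at the top, standing upright: 42 mm across at the rim, 32 mm at the base, 112 mm high, wall 2.5 mm (mouth 37 mm across inside), inner floor 3 mm above its underside, 0.10 kg, no handle. Origin at the centre of its underside, z up. Standing inside the middle cup it has about 5 mm play all round and sticks out 35 mm.
- lid: Round orange plastic lid with an upright black knob, standing upright on its plug, 0.04 kg. From the underside up: a tapered plug 24 mm across at the bottom and 30 mm at the top, 8 mm high; a flange 50 mm across and 3.5 mm thick; then a cylindrical knob 18 mm across from 11.5 mm to 36 mm above the underside. Origin at the centre of the plug's underside, z up. On the tall cup the plug hangs in the mouth and the flange rests on the rim, so the origin is then 8 mm below the rim.
- matchbox: Bystander: matchbox lying flat, yellow top, 53 x 36 x 15 mm. Origin at the centre of its underside.
- salt_shaker: Bystander: small glass salt shaker with aluminium cap, 36 mm across, 68 mm high. Origin at the centre of its underside.
- mug: Bystander: blue ceramic mug, 80 mm across, 90 mm high, handle on its +y side. Origin at the centre of its underside.
- sugar_jar: Bystander: sugar jar with a green cap, 84 mm across, 120 mm high. Origin at the centre of its underside.
- spoon: Bystander: steel teaspoon lying flat along its x axis, 140 mm long, low (under 15 mm). Origin under its middle.
There are look-alikes about, which are no part of the job. Several things have the shape of the saucer; the one meant has the colours described above. What is shaped like the middle_cup but purple is not meant.

How it is judged (in metres and radians):
On the way, in this order (a step that is already met when the one before it is completed fails the run):
1. the wide cup stands on the saucer, let go (horizontal distance between wide_cup and saucer below 0.012 m and z of wide_cup in the frame of saucer between 0.002 and 0.011 m and angle between wide_cup's own z axis and vertical below 0.12 rad and contact force between wide_cup and the fingers below 0.2 N and linear speed of wide_cup below 0.03 m/s), for 0.2 s.
2. the middle cup stands inside the wide cup, let go (horizontal distance between middle_cup and wide_cup below 0.01 m and z of middle_cup in the frame of wide_cup between -0.002 and 0.009 m and angle between middle_cup's own z axis and vertical below 0.12 rad and contact force between middle_cup and the fingers below 0.2 N and linear speed of middle_cup below 0.03 m/s), for 0.2 s.
3. the tall cup stands inside the middle cup, let go (horizontal distance between tall_cup and middle_cup below 0.01 m and z of tall_cup in the frame of middle_cup between -0.002 and 0.009 m and angle between tall_cup's own z axis and vertical below 0.12 rad and contact force between tall_cup and the fingers below 0.2 N and linear speed of tall_cup below 0.03 m/s), for 0.2 s.
4. the lid sits on the tall cup, let go (horizontal distance between lid and tall_cup below 0.008 m and z of lid in the frame of tall_cup between 0.098 and 0.11 m and angle between lid's own z axis and vertical below 0.12 rad and contact force between lid and the fingers below 0.2 N and linear speed of lid below 0.03 m/s), for 0.2 s.
At the end, for the whole second after the job is handed in: Wide cup on the saucer's well (12 mm of centre), middle cup on the wide cup's floor, tall cup on the middle cup's floor (10 mm each), lid on the tall cup's rim, plug in the mouth (8 mm); the saucer flat on the counter, all upright within 7 degrees, released, at rest (horizontal distance between wide_cup and saucer below 0.012 m and z of wide_cup in the frame of saucer between 0.002 and 0.011 m and angle between each of wide_cup, middle_cup, tall_cup, lid's own z axis and vertical below 0.12 rad and horizontal distance between middle_cup and wide_cup below 0.01 m and z of middle_cup in the frame of wide_cup between -0.002 and 0.009 m and horizontal distance between tall_cup and middle_cup below 0.01 m and z of tall_cup in the frame of middle_cup between -0.002 and 0.009 m and horizontal distance between lid and tall_cup below 0.008 m and z of lid in the frame of tall_cup between 0.098 and 0.11 m and angle between saucer's own z axis and vertical below 0.1 rad and height (world z) of saucer below 0.01 m and linear speed of each of wide_cup, middle_cup, tall_cup, lid, saucer below 0.02 m/s); the robot touches nothing.
It fails at once if a piece is dropped or slammed into its place (faster than 0.6 m/s just above it) ((horizontal distance between wide_cup and saucer below 0.05 m and z of wide_cup in the frame of saucer between -0.01 and 0.025 m and linear speed of wide_cup above 0.6 m/s) or (horizontal distance between middle_cup and wide_cup below 0.05 m and z of middle_cup in the frame of wide_cup between -0.01 and 0.025 m and linear speed of middle_cup above 0.6 m/s) or (horizontal distance between tall_cup and middle_cup below 0.05 m and z of tall_cup in the frame of middle_cup between -0.01 and 0.025 m and linear speed of tall_cup above 0.6 m/s) or (horizontal distance between lid and tall_cup below 0.05 m and z of lid in the frame of tall_cup between 0.095 and 0.13 m and linear speed of lid above 0.6 m/s)).
It fails at once if a bystander (matchbox, spoon, mug, sugar jar, salt shaker) is shifted by more than 30 mm (distance of any of matchbox, spoon, mug, sugar_jar, salt_shaker from where it was at the start of the episode above 0.03 m).
It fails at once if the mug, sugar jar or salt shaker is tipped over (angle between any of mug, sugar_jar, salt_shaker's own z axis and vertical above 0.5 rad).
It also fails if it takes over 112 s, if anything falls off the work surface, if the arm or the gripper's body presses on something with over 40 N, if the wrist force passes 120 N, or if a joint passes its speed limit or range.

## Robot

A 7-joint arm with a two-finger parallel gripper is mounted at the origin on the work surface. World frame = base frame: x ahead of the robot, y to its left, z up, the work surface at z = 0. Lengths are in m, angles in degrees, forces in N, time in s.
With the tool pointing down it reaches from about 0.425 to 0.875 m from the base axis. Payload 4.7 kg.
Tool frame: the origin (TCP) lies where the fingers leave the gripper's body, on its centre line; the fingertips stand 70 mm ahead of it and the grasp point (between the pads) lies 51 mm ahead of it (env.tip_reach is the distance from the TCP to the fingertips, in m); z points along the fingers, x is the direction in which the jaws open and shut, and the axes are right-handed (so a half turn about z gives the same grasp; the last joint's range is limited). The gripper opens to 87 mm and grips with 3 to 60 N. Pads are 19 mm wide; open, the fingers measure 117 mm over their backs; the gripper's body (75 mm by 190 mm) begins 51 mm behind the grasp point.
Start: joints at [64.234, 18.392, -4.016, 83.108, 1.295, 78.541, -3.26], TCP at [0.291, -0.581, 0.292] pointing down, gripper open.
Joint ranges: [-163.93, 163.93], [-17.29, 119.83], [-79.2, 71.16], [3.27, 140.29], [-89.18, 269.18], [5.43, 117.66], [-154.24, 154.24]. Speed limits (degrees/s): [147.25, 147.25, 180, 180, 180, 180, 180].

## Interface

Orientations are given as [roll, pitch, yaw] about the fixed x, y, z axes, in that order (R = Rz(yaw) Ry(pitch) Rx(roll)).
In Python, from cell import env, optics, order gives the robot as it stands.
- The arm moves only by the shell command python3 -m creep 'ROWS' [FORCE]. ROWS is JSON, a list of rows, each a list of 7 numbers: the shift along the tool's x, y, z in cm, then the turn, a rotation vector about the tool's x, y, z in rad, then the opening, from 0 (shut) to 1 (fully open). A call has 1 to 20 rows; each row shifts and turns the pose as measured when the row begins, along the tool's axes as they then stand; what a row does not reach is not made up. A row lasts 1/10 s, in which the tool goes at most 50 mm and 8.59 degrees, less where a joint would pass 70% of its speed; a pose out of reach is approached as far as the arm can. A call with a gripper value outside its range is refused whole. The fingers move at their own pace and stop on an object; FORCE is the grip in N (left out, the last holds). Time passes only in rows, so rows that do not move let the fingers close. It gives the time, the measured TCP pose, the force and the opening at its end, in the units of the state.
- env.get_obs(): the state, without advancing time (a new reading comes with each control period).
- optics.read_camera(name): name is "scene" or "top" or "wrist"; returns a dict with "frame" (400x640x3 uint8, blue, green, red), "z_map" (400x640 float32, m along the optical axis (not along the pixel's ray), 0 where there is no reading), "fx", "fy", "cx", "cy" (pixels), "R" (3x3) and "t" (3): a world point X has camera coordinates R X + t; the wrist camera has in their place "hand_eye" (4x4, takes a point from camera to tool coordinates, whose origin is the TCP and whose axes are the tool frame's). Camera axes: x right, y down, z forward; pixel columns grow to the right and rows downward; lengths in m; the calibration is good to about 2 mm. The wrist camera is an equidistant fisheye: a pixel r from the principal point sees the ray r / f radians off the axis. A picture is of the moment at which its call begins: read the wrist's pose just before it.
- order.sign_off(): hands the job in, once; it reports no verdict.
The state is a dict: "time_s": time; "qpos": joint angles; "joint_velocities": joint speeds; "effort": joint torques, N m; "tool_pos": TCP position; "tool_rot": TCP orientation; "force": force on the tool from outside, world axes, zero at the start; "wrist_torque": the same for the moment, N m; "grip_width": finger opening in m.
Only numpy, scipy, OpenCV 4.12 (cv2) and the standard library are available. Lean on these libraries where they do the work, as an engineer would, in place of code of your own. Each camera call takes 0.05 s, during which the arm holds its last target. There are 200 camera calls.

## Working session

There is one attempt and no reset: what is moved stays moved. The work goes in short steps, Python scripts to look and compute and a shell command to move; the robot and the scene stay as the last step left them, time stands still between calls to the robot, and variables do not carry over. Pictures are saved under pics/ and viewed, on a budget of 14 in all, crops included, one or two more only if the job needs it, and the job is handed in when it is done.

```bash
ls; mkdir -p pics; python3 - <<'E'
from cell import env, optics
import cv2,numpy as np
for n in("scene","top"):
    c=optics.read_camera(n); np.savez('/tmp/%s.npz'%n,**c); cv2.imwrite('pics/%s0.png'%n,c['frame']); print(n,c['fx'],c['fy'],c['cx'],c['cy'],-c['R'].T@c['t'],c['R'][2])
o=env.get_obs(); print({k:np.round(v,3) for k,v in o.items()})
E
```

```text
pics
scene 455.75595693616503 455.75595693616503 314.6055084678535 202.03990769832998 [ 1.34172033 -0.27416814  0.72769659] [-0.73840723  0.26552605 -0.61987957]
top 451.9667192395674 451.9667192395674 323.2698768510859 198.2213881649491 [0.48029838 0.01607093 1.13323508] [ 0.06953316  0.00732006 -0.99755278]
{'time_s': np.float64(0.1), 'qpos': array([64.234, 18.435, -4.016, 83.169,  1.295, 78.541, -3.262]), 'joint_velocities': array([-0.047, -0.113,  0.1  , -0.101,  0.045,  0.086, -0.074]), 'effort': array([-0.0000e+00, -4.9257e+01, -4.0600e-01, -3.1340e+01, -6.4000e-02,
        4.0000e-02,  0.0000e+00]), 'tool_pos': array([ 0.291, -0.581,  0.291]), 'tool_rot': array([ 1.79995e+02,  9.90000e-02, -6.34250e+01]), 'force': array([ 0.431, -0.047, -0.487]), 'wrist_torque': array([-0.06 , -0.039,  0.003]), 'grip_width': np.float64(0.087)}
```

View pics/top0.png

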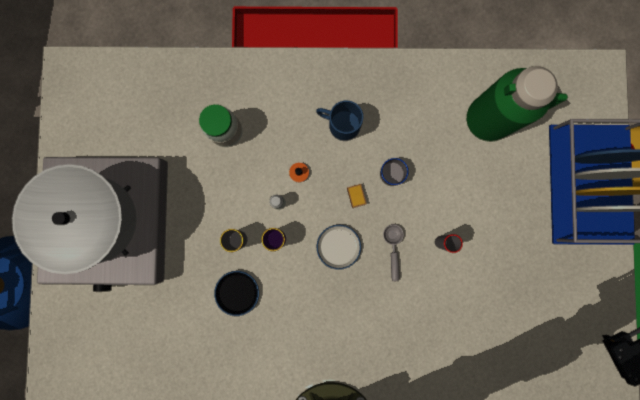

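View pics/scene0.png

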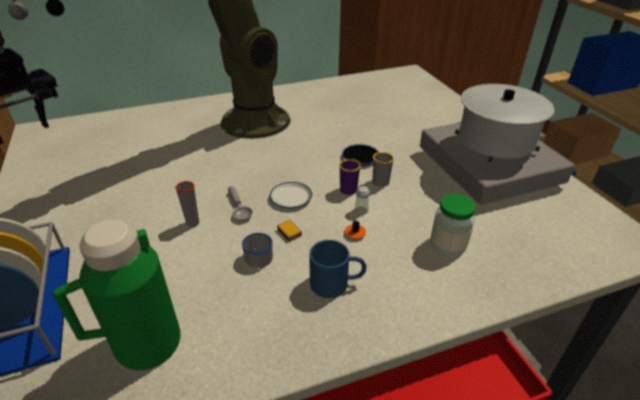

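The top view shows the wide cup at (394,171), the lid at (300,172), the yellow-rimmed cup at (232,240) with the purple decoy at (273,238), the tall cup at (453,242) and the white saucer at (340,246). The scene view agrees.

```bash
cat > h.py <<'E'
import numpy as np,cv2
from cell import env,optics
from scipy.spatial.transform import Rotation as Ro
def cloud(c):
    v,u=np.mgrid[0:400,0:640]; z=c['z_map'].astype(float)
    p=np.stack([(u-c['cx'])/c['fx']*z,(v-c['cy'])/c['fy']*z,z],-1)
    return (p-c['t'])@c['R']
def ray(c,u,v,h):
    d=np.array([(u-c['cx'])/c['fx'],(v-c['cy'])/c['fy'],1])@c['R']; o=-c['R'].T@c['t']
    return o+d*(h-o[2])/d[2]
E
python3 - <<'E'
from h import *
c=dict(np.load('/tmp/top.npz')); P=cloud(c)
B={'wide':(394,171,.048,18),'mid':(232,240,.08,15),'purple':(273,238,.08,15),'tall':(453,242,.112,15),'lid':(300,172,.0115,13),'saucer':(340,246,.014,26),'match':(357,196,.015,14),'salt':(277,201,.068,10),'mug':(345,120,.09,26),'jar':(216,123,.12,24),'spoon':(395,250,.01,32)}
tiles=[]
for n,(u,v,h,r) in B.items():
    q=P[v-r:v+r,u-r:u+r].reshape(-1,3); g=ray(c,u,v,h)
    hi=q[q[:,2]>max(.006,h-.012)]
    if len(hi)>3:
        (cx,cy),R=cv2.minEnclosingCircle(hi[:,:2].astype(np.float32)); print(n,'ray',g.round(3),'cloud',len(hi),hi.min(0).round(3),hi.max(0).round(3),'c',round(cx,3),round(cy,3),'r',round(R,3))
    else: print(n,g.round(3),np.percentile(q[:,2],[1,99]).round(3))
for n in('wide','mid','tall','lid','saucer','salt'):
    u,v,h,r=B[n]; r=26 if n=='saucer' else 20
    t=cv2.resize(c['frame'][v-r:v+r,u-r:u+r],(260,260),interpolation=cv2.INTER_CUBIC)
    for k in range(0,2*r,5):
        x=int((k+.5)*260/(2*r)); L=8 if k%10 else 16; cv2.line(t,(x,0),(x,L),(255,0,255),1); cv2.line(t,(0,x),(L,x),(255,0,255),1)
    tiles.append(t)
cv2.imwrite('pics/crop1.png',np.vstack([np.hstack(tiles[:3]),np.hstack(tiles[3:])]))
E
```

```text
wide ray [ 0.623 -0.146  0.048] cloud 155 [ 0.48  -0.18   0.036] [0.655 0.016 1.133] c 0.562 -0.078 r 0.125
mid ray [0.455 0.235 0.08 ] cloud 140 [0.429 0.016 0.068] [0.48  0.263 1.133] c 0.465 0.139 r 0.124
purple ray [0.46 0.14 0.08] cloud 123 [0.43  0.016 0.068] [0.483 0.166 1.133] c 0.464 0.091 r 0.077
tall ray [ 0.455 -0.268  0.112] cloud 118 [ 0.433 -0.289  0.1  ] [ 0.473 -0.248  0.116] c 0.452 -0.268 r 0.021
lid ray [0.624 0.083 0.012] cloud 315 [0.48  0.016 0.006] [0.647 0.116 1.133] c 0.562 0.062 r 0.094
saucer ray [ 0.441 -0.018  0.014] cloud 1170 [ 0.379 -0.08   0.006] [0.499 0.044 1.133] c 0.441 -0.018 r 0.079
match ray [ 0.564 -0.059  0.015] cloud 327 [ 0.48  -0.085  0.006] [0.594 0.016 1.133] c 0.533 -0.032 r 0.071
salt ray [0.547 0.133 0.068] cloud 146 [0.48  0.016 0.058] [0.562 0.151 1.133] c 0.517 0.083 r 0.077
mug ray [ 0.737 -0.026  0.09 ] cloud 273 [ 0.48  -0.068  0.078] [0.785 0.031 1.133] c 0.633 -0.007 r 0.154
jar ray [0.721 0.269 0.12 ] cloud 834 [0.48  0.016 0.108] [0.763 0.309 1.133] c 0.618 0.156 r 0.197
spoon ray [ 0.432 -0.154  0.01 ] cloud 489 [ 0.357 -0.219  0.006] [0.51  0.016 1.133] c 0.438 -0.098 r 0.121
```

View pics/crop1.png

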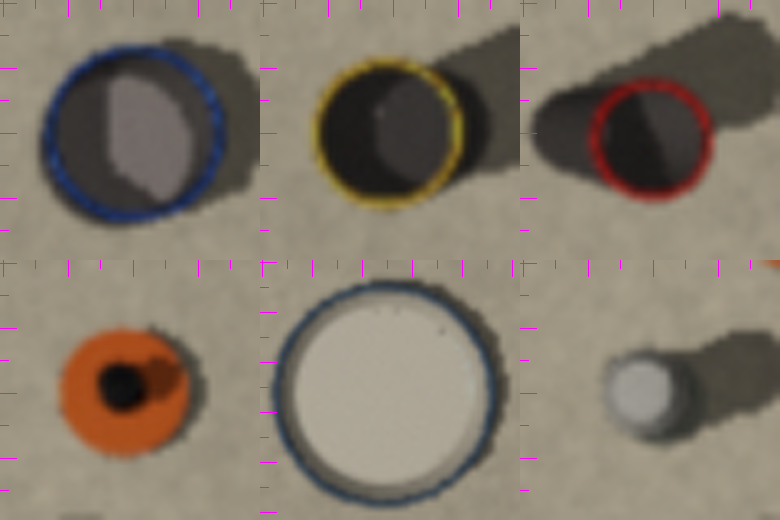

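The crop shows the rim centres, in full-image pixels: wide (394.6,170.9), middle (231.4,240.2), tall (452.7,243.0), lid flange (298.7,172.0), saucer (338.3,246.3).

```bash
cat >> h.py <<'E'
def to(x,y,z,yaw):
    o=env.get_obs(); p=o['tool_pos']; R=Ro.from_euler('xyz',o['tool_rot'],degrees=True)
    G=Ro.from_euler('xyz',[180,0,yaw],degrees=True)
    print('t %.2f pos'%o['time_s'],p.round(4),'rot',o['tool_rot'].round(2),'grip',round(o['grip_width'],4),'F',o['force'].round(1))
    print('shift cm',(100*R.inv().apply(np.array([x,y,z])-p)).round(2),'turn',(R.inv()*G).as_rotvec().round(3))
E
python3 - <<'E'
from h import *
c=dict(np.load('/tmp/top.npz')); P=cloud(c); s=dict(np.load('/tmp/scene.npz')); S=cloud(s)
B={'wide':(394.6,170.9,.048,.033),'mid':(231.35,240.2,.08,.027),'tall':(452.65,242.96,.112,.021),'lid':(298.65,171.96,.0115,.025),'saucer':(338.3,246.3,.014,.055)}
for n,(u,v,h,r) in B.items():
    g=ray(c,u,v,h); out=[]
    for Q in(P,S):
        q=Q.reshape(-1,3); m=(np.hypot(*(q[:,:2]-g[:2]).T)<r+.012)&(abs(q[:,2]-h)<.006); q=q[m]
        out+= [len(q)]+list(((q.min(0)+q.max(0))/2)[:2].round(4))+list(np.ptp(q,axis=0)[:2].round(3))
    print(n,g.round(4),out)
to(.623,-.148,.20,-63.4)
E
```

```text
wide [ 0.6233 -0.1477  0.048 ] [123, np.float64(0.6232), np.float64(-0.1473), np.float64(0.064), np.float64(0.066), 201, np.float64(0.6226), np.float64(-0.1495), np.float64(0.068), np.float64(0.066)]
mid [0.4544 0.2367 0.08  ] [112, np.float64(0.4549), np.float64(0.2364), np.float64(0.051), np.float64(0.053), 110, np.float64(0.4562), np.float64(0.2343), np.float64(0.056), np.float64(0.053)]
tall [ 0.4528 -0.2677  0.112 ] [92, np.float64(0.4527), np.float64(-0.2686), np.float64(0.04), np.float64(0.041), 124, np.float64(0.4532), np.float64(-0.2704), np.float64(0.042), np.float64(0.041)]
lid [0.6238 0.0863 0.0115] [269, np.float64(0.6233), np.float64(0.0845), np.float64(0.068), np.float64(0.063), 194, np.float64(0.6256), np.float64(0.0841), np.float64(0.048), np.float64(0.05)]
saucer [ 0.4398 -0.0136  0.014 ] [727, np.float64(0.4383), np.float64(-0.0141), np.float64(0.108), np.float64(0.106), 389, np.float64(0.4404), np.float64(-0.0158), np.float64(0.112), np.float64(0.11)]
t 0.10 pos [ 0.2906 -0.581   0.2913] rot [ 1.7999e+02  1.0000e-01 -6.3430e+01] grip 0.0873 F [ 0.4 -0.  -0.5]
shift cm [-23.84 -49.1    9.16] turn [ 0.     0.002 -0.   ]
```

```bash
python3 -m creep '[[-1.7,-3.5,0,0,0,0,1],[-1.7,-3.5,0,0,0,0,1],[-1.7,-3.5,0,0,0,0,1],[-1.7,-3.5,0,0,0,0,1],[-1.7,-3.5,0,0,0,0,1],[-1.7,-3.5,0,0,0,0,1],[-1.7,-3.5,0,0,0,0,1],[-1.7,-3.5,0,0,0,0,1],[-1.7,-3.5,0,0,0,0,1],[-1.7,-3.5,0,0,0,0,1],[-1.7,-3.5,1.5,0,0,0,1],[-1.7,-3.5,2,0,0,0,1],[-1.7,-3.5,2,0,0,0,1],[-1.7,-3.5,2,0,0,0,1]]' 8; python3 - <<'E'
from h import *
to(.623,-.148,.15,-63.4)
c=optics.read_camera('wrist'); print(c['fx'],c['cx'],c['cy'],c['hand_eye'].round(3)); cv2.imwrite('pics/w1.png',c['frame'])
E
```

```text
time_s: 1.5
tool_pos: [0.6299, -0.1415, 0.2092]
tool_rot: [179.7, 0.2, -64.4]
force: [0.1, -0.6, 0.5]
grip_width: 0.0869
t 1.50 pos [ 0.6299 -0.1415  0.2092] rot [179.75   0.21 -64.43] grip 0.0869 F [ 0.1 -0.6  0.5]
shift cm [0.31 0.88 5.92] turn [ 0.004  0.004 -0.018]
309.70691628693146 320.11483404170025 203.07426442177183 [[ 1.     0.     0.     0.001]
 [-0.     0.96   0.28  -0.077]
 [-0.    -0.28   0.96  -0.093]
 [ 0.     0.     0.     1.   ]]
```

View pics/w1.png

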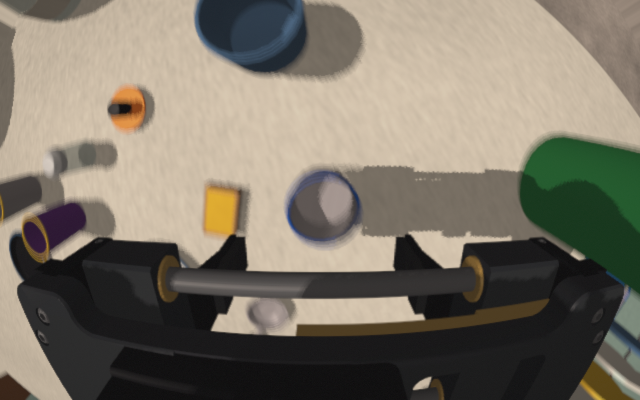

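The wrist view shows the blue rim spanning columns 287–360 and rows 170–244, centred near (323,207), between the fingers.

```bash
cat >> h.py <<'E'
def wpix(c,o,u,v,h):
    dx,dy=u-c['cx'],v-c['cy']; r=np.hypot(dx,dy); a=r/c['fx']
    d=np.array([np.sin(a)*dx/r,np.sin(a)*dy/r,np.cos(a)]); H=c['hand_eye']
    R=Ro.from_euler('xyz',o['tool_rot'],degrees=True).as_matrix()
    d=R@H[:3,:3]@d; q=R@H[:3,3]+o['tool_pos']
    return q+d*(h-q[2])/d[2]
def shot(name,crop=None,sc=1):
    o=env.get_obs(); c=optics.read_camera('wrist'); np.savez('/tmp/w.npz',**c,tool_pos=o['tool_pos'],tool_rot=o['tool_rot'])
    f=c['frame']
    if crop: a,b,e,g=crop; f=cv2.resize(f[b:g,a:e],None,fx=sc,fy=sc,interpolation=cv2.INTER_CUBIC)
    cv2.imwrite('pics/%s.png'%name,f); return c,o
E
python3 - <<'E'
from h import *
c=optics.read_camera('wrist');o=env.get_obs()
print([wpix(c,o,*p,.048).round(4) for p in((287,207),(360,207),(323,170),(323,244))])
E
```

```text
[array([ 0.6166, -0.1081,  0.048 ]), array([ 0.6442, -0.1638,  0.048 ]), array([ 0.6588, -0.1215,  0.048 ]), array([ 0.5995, -0.1508,  0.048 ])]
```

```bash
python3 -m creep '[[0,0,0,0,0,0,1],[0,0,0,0,0,0,1]]'; python3 - <<'E'
from h import *
c,o=shot('w2',(240,130,400,280),4)
to(.623,-.148,.15,-63.4)
E
```

```text
time_s: 1.8
tool_pos: [0.6296, -0.1337, 0.2044]
tool_rot: [179.6, 0.8, -63.7]
force: [-0.0, 1.0, 0.4]
grip_width: 0.0873
t 1.85 pos [ 0.6295 -0.1346  0.2046] rot [179.55   0.73 -63.81] grip 0.087 F [ 0.9  0.1 -0.3]
shift cm [0.98 1.13 5.46] turn [ 0.008  0.013 -0.007]
```

View pics/w2.png

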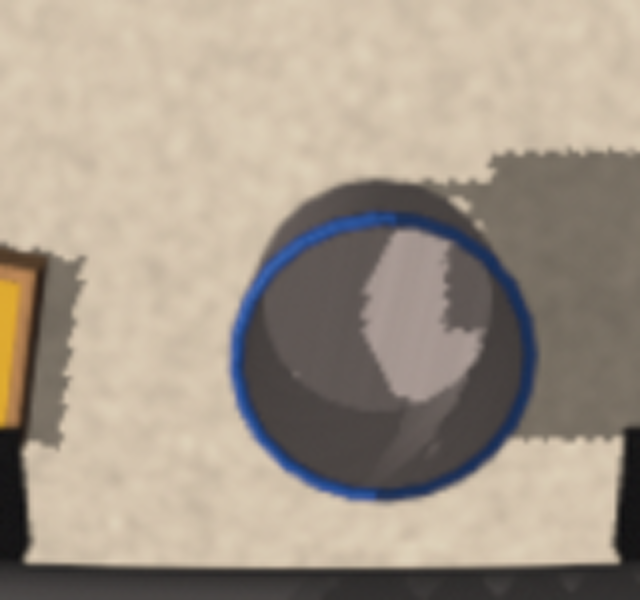

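The crop shows the rim spanning 232–537 by 212–500, so it is centred at full-image pixel (336,219).

```bash
python3 - <<'E'
from h import *
c=dict(np.load('/tmp/w.npz')); q=[wpix(c,c,*p,.048)[:2] for p in((297.5,218.5),(373.8,218.5),(335.5,182.5),(335.5,254.5))]
print(np.round(q,4),(q[0]+q[1])/2,(q[2]+q[3])/2)
E
```

```text
[[ 0.6108 -0.1197]
 [ 0.64   -0.1783]
 [ 0.6533 -0.1345]
 [ 0.595  -0.1644]] [ 0.62541257 -0.14903442] [ 0.62416884 -0.14942941]
```

Wrist and top views agree within 1.5 mm. Next I line up and descend.

```bash
python3 -m creep '[[0.5,0.55,0,0.008,0.013,-0.007,1],[0.5,0.55,1.5,0,0,0,1],[0,0,1.5,0,0,0,1],[0,0,0,0,0,0,1]]'; python3 -c "
from h import *
to(.6238,-.1485,.094,-63.4)"
```

```text
time_s: 2.25
tool_pos: [0.6222, -0.1551, 0.1738]
tool_rot: [-179.9, -0.3, -63.8]
force: [0.7, 0.5, -0.7]
grip_width: 0.0868
t 2.25 pos [ 0.6222 -0.1551  0.1738] rot [-179.95   -0.3   -63.78] grip 0.0868 F [ 0.7  0.5 -0.7]
shift cm [-0.56 -0.42  7.98] turn [-0.001 -0.005 -0.007]
```

```bash
python3 -m creep '[[-0.4,-0.3,0,0,0,0,1],[0,0,2,0,0,0,1],[0,0,2,0,0,0,1],[0,0,0,0,0,0,1],[0,0,0,0,0,0,1]]'; python3 -c "
from h import *
to(.6238,-.1485,.094,-63.4)"
```

```text
time_s: 2.75
tool_pos: [0.6243, -0.1491, 0.1337]
tool_rot: [-179.8, -0.3, -63.8]
force: [-0.0, 0.4, 0.4]
grip_width: 0.0872
t 2.75 pos [ 0.6243 -0.1491  0.1337] rot [-179.83   -0.31  -63.8 ] grip 0.0872 F [-0.   0.4  0.4]
shift cm [-0.09  0.03  3.97] turn [-0.003 -0.005 -0.007]
```

```bash
python3 -m creep '[[0,0,1.3,0,0,0,1],[0,0,1.3,0,0,0,1],[0,0,1.0,0,0,0,1],[0,0,0,0,0,0,1],[0,0,0,0,0,0,1],[0,0,0,0,0,0,0],[0,0,0,0,0,0,0],[0,0,0,0,0,0,0],[0,0,0,0,0,0,0],[0,0,0,0,0,0,0]]' 12; python3 -c "
from h import *
to(.6238,-.1485,.094,-63.4)"
```

```text
time_s: 3.75
tool_pos: [0.6265, -0.149, 0.098]
tool_rot: [-179.6, -0.5, -63.8]
force: [-0.1, 0.7, -0.6]
grip_width: 0.0655
t 3.75 pos [ 0.6265 -0.149   0.098 ] rot [-179.61   -0.48  -63.78] grip 0.0655 F [-0.1  0.7 -0.6]
shift cm [-0.16  0.22  0.4 ] turn [-0.007 -0.008 -0.007]
```

```bash
python3 -m creep '[[0,0,-1.5,-0.007,-0.008,-0.007,0],[0,0,-2,0,0,0,0],[0,0,-2,0,0,0,0],[0,0,-1,0,0,0,0],[0,0,0,0,0,0,0]]' 15; python3 -c "
from h import *
to(.4415,-.0148,.16,-63.4)"
```

```text
time_s: 4.25
tool_pos: [0.6253, -0.1488, 0.1638]
tool_rot: [179.8, 0.1, -63.4]
force: [-0.2, -0.1, -1.8]
grip_width: 0.0659
t 4.25 pos [ 0.6253 -0.1488  0.1638] rot [ 1.7984e+02  1.0000e-01 -6.3360e+01] grip 0.0659 F [-0.2 -0.1 -1.8]
shift cm [-20.22  10.42   0.45] turn [0.003 0.002 0.001]
```

```bash
python3 -m creep '[[-1.5,0.8,0,0,0,0,0],[-2.5,1.3,0,0,0,0,0],[-2.5,1.3,0,0,0,0,0],[-2.5,1.3,0,0,0,0,0],[-2.5,1.3,0,0,0,0,0],[-2.5,1.3,0,0,0,0,0],[-2.5,1.3,0,0,0,0,0],[-1.5,0.8,0,0,0,0,0],[-1,0.5,0,0,0,0,0],[0,0,0,0,0,0,0],[0,0,0,0,0,0,0]]'; python3 - <<'E'
from h import *
to(.4415,-.0148,.16,-63.4)
c,o=shot('w3')
E
```

```text
time_s: 5.35
tool_pos: [0.4409, -0.0199, 0.1554]
tool_rot: [179.4, 0.3, -63.5]
force: [0.1, -0.1, -0.1]
grip_width: 0.0656
t 5.35 pos [ 0.4409 -0.0199  0.1554] rot [179.36   0.34 -63.49] grip 0.0656 F [ 0.1 -0.1 -0.1]
shift cm [-0.44 -0.28 -0.46] turn [ 0.011  0.006 -0.002]
```

View pics/w3.png

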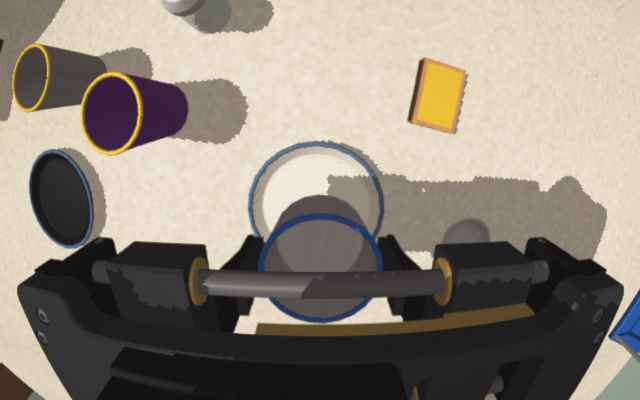

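The wrist view shows the cup held upright, its rim spanning columns 258–383 and rows 212–322. The saucer edge spans columns 248–384 with its top at row 141.

```bash
python3 - <<'E'
from h import *
c=dict(np.load('/tmp/w.npz')); h=c['tool_pos'][2]-.05
q=[wpix(c,c,*p,h)[:2] for p in((258.5,268),(382.5,268),(320,213),(320,322))]
print(np.round(q,4),(q[0]+q[1])/2,(q[2]+q[3])/2)
q=[wpix(c,c,*p,.014)[:2] for p in((248.5,205),(384,205),(316,141.5))]
a=c['tool_rot'][2]*np.pi/180; back=-np.array([np.sin(a),-np.cos(a)])*-1
print(np.round(q,4),(q[0]+q[1])/2, np.linalg.norm(q[0]-q[1]), q[2]+.055*back,q[2]-.055*back,back)
E
```

```text
[[ 0.4256  0.0085]
 [ 0.4551 -0.05  ]
 [ 0.4678 -0.0068]
 [ 0.4083 -0.0365]] [ 0.44033109 -0.02074338] [ 0.43805425 -0.02162567]
[[ 0.42    0.0344]
 [ 0.4687 -0.0629]
 [ 0.4893  0.0079]] [ 0.44436013 -0.01429235] 0.10883178195381923 [ 0.44003659 -0.01664542] [0.53847281 0.03244951] [-0.89487466 -0.44631753]
```

```bash
python3 -m creep '[[-0.4,-0.25,0,0.01,0.006,-0.002,0],[0,0,1.2,0,0,0,0],[0,0,1.2,0,0,0,0],[0,0,1,0,0,0,0],[0,0,0,0,0,0,0],[0,0,0,0,0,0,0]]'; python3 -c "
from h import *
to(.4415,-.0146,.104,-63.4)"
```

```text
time_s: 6.0
tool_pos: [0.4427, -0.0161, 0.1171]
tool_rot: [180.0, 0.1, -63.5]
force: [0.3, -0.6, 0.1]
grip_width: 0.0659
t 6.00 pos [ 0.4427 -0.0161  0.1171] rot [ 1.7996e+02  1.2000e-01 -6.3520e+01] grip 0.0659 F [ 0.3 -0.6  0.1]
shift cm [-0.19  0.04  1.31] turn [ 0.001  0.002 -0.002]
```

```bash
python3 -m creep '[[-0.15,0.03,0.5,0,0,0,0],[0,0,0.3,0,0,0,0],[0,0,0.25,0,0,0,0],[0,0,0,0,0,0,0],[0,0,0,0,0,0,0]]'; python3 -c "
from h import *
to(.4415,-.0146,.104,-63.4)"
```

```text
time_s: 6.5
tool_pos: [0.4422, -0.0149, 0.1062]
tool_rot: [-180.0, 0.1, -63.5]
force: [-1.0, 0.3, 0.1]
grip_width: 0.0657
t 6.50 pos [ 0.4422 -0.0149  0.1062] rot [-1.7999e+02  8.0000e-02 -6.3530e+01] grip 0.0657 F [-1.   0.3  0.1]
shift cm [-0.06  0.05  0.22] turn [-0.     0.001 -0.002]
```

```bash
python3 -m creep '[[0,0,0.15,0,0,0,0],[0,0,0.15,0,0,0,0],[0,0,0,0,0,0,0],[0,0,0,0,0,0,0]]'
```

```text
time_s: 6.9
tool_pos: [0.4428, -0.0149, 0.104]
tool_rot: [-179.9, 0.0, -63.5]
force: [1.0, 0.5, -1.7]
grip_width: 0.0655
```

```bash
python3 -m creep '[[0,0,0.15,0,0,0,0],[0,0,0.1,0,0,0,0]]';python3 -m creep '[[0,0,0,0,0,0,0.9],[0,0,0,0,0,0,0.98],[0,0,0,0,0,0,1],[0,0,0,0,0,0,1]]'
```

```text
time_s: 7.1
tool_pos: [0.4427, -0.0146, 0.1032]
tool_rot: [180.0, 0.0, -63.5]
force: [-4.9, 0.8, 13.0]
grip_width: 0.0656
time_s: 7.5
tool_pos: [0.4433, -0.0146, 0.1035]
tool_rot: [-180.0, -0.0, -63.5]
force: [-0.7, 0.9, 0.1]
grip_width: 0.0846
```

```bash
python3 -m creep '[[0,0,-1,0,0,0,1],[0,0,-2,0,0,0,1],[0,0,-3,0,0,0,1],[0,0,-4,0,0,0,1],[0,0,-4,0,0,0,1],[0,0,0,0,0,0,1]]'; python3 - <<'E'
from h import *
c,o=shot('w4',(160,120,480,360),2)
to(.455,.2355,.24,0)
E
```

```text
time_s: 8.1
tool_pos: [0.4422, -0.0142, 0.2502]
tool_rot: [180.0, 0.1, -63.5]
force: [0.5, 0.1, -0.2]
grip_width: 0.0876
t 8.15 pos [ 0.441  -0.0142  0.2478] rot [179.79   0.24 -63.46] grip 0.0871 F [-0.4 -0.2  0.3]
shift cm [-21.71 -12.42   0.82] turn [ 1.000e-03  6.000e-03 -1.108e+00]
```

View pics/w4.png

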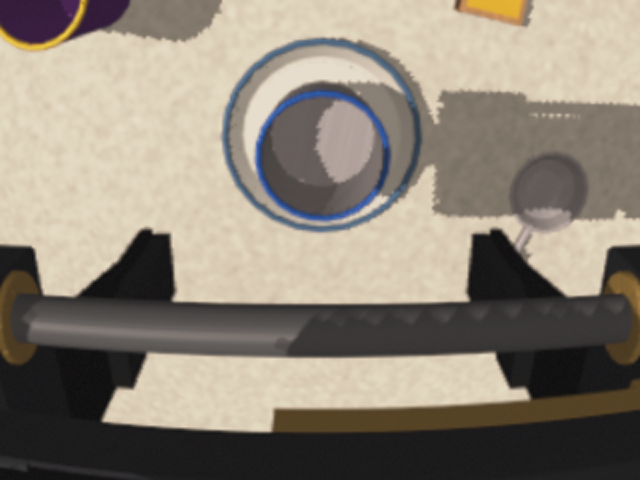

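The cup stands in the well. In the crop its rim centre is at (323.5,155) and the saucer's edge centre at (322.5,134), the gap being parallax. I check that numerically, then move on.

```bash
python3 - <<'E'
from h import *
c=dict(np.load('/tmp/w.npz'))
m=lambda b,h:np.mean([wpix(c,c,160+u/2,120+v/2,h)[:2] for u,v in b],0)
print(m([(224,134),(421,134),(322.5,38),(322.5,230)],.014),m([(257,155),(390,155),(323.5,90),(323.5,220)],.054))
E
python3 -m creep '[[-1.5,-0.8,0,0,0,0,1],[-2.5,-1.4,0,0,0,0,1],[-2.5,-1.4,0,0,0,-0.14,1],[-2.5,-1.0,0,0,0,-0.14,1],[-2.8,-0.7,0,0,0,-0.14,1],[-2.8,-0.1,0,0,0,-0.14,1],[-2.6,0.3,0,0,0,-0.14,1],[0,0,0,0,0,-0.14,1],[0,0,0,0,0,-0.14,1],[0,0,0,0,0,-0.14,1],[0,0,0,0,0,0,1],[0,0,0,0,0,0,1]]'; python3 - <<'E'
from h import *
to(.455,.2355,.24,0)
E
```

```text
[ 0.44137302 -0.01608527] [ 0.44110477 -0.01669053]
time_s: 9.35
tool_pos: [0.3685, 0.1446, 0.2374]
tool_rot: [-179.9, 1.5, 3.2]
force: [-0.6, -0.5, 0.5]
grip_width: 0.0869
t 9.35 pos [0.3685 0.1446 0.2374] rot [-179.95    1.45    3.16] grip 0.0869 F [-0.6 -0.5  0.5]
shift cm [ 9.13 -8.6  -0.49] turn [-0.     0.025  0.055]
```

Saucer and cup are concentric to under 1 mm. On to the middle cup.

```bash
python3 -m creep '[[1.5,-1.4,0,0,0.025,0.055,1],[2.2,-2.1,0,0,0,0,1],[2.2,-2.1,0,0,0,0,1],[1.8,-1.7,0,0,0,0,1],[1,-0.9,0,0,0,0,1],[0,0,0,0,0,0,1],[0,0,0,0,0,0,1]]'; python3 - <<'E'
from h import *
to(.455,.2355,.24,0)
c,o=shot('w5',(160,120,480,360),2)
E
```

```text
time_s: 10.05
tool_pos: [0.4573, 0.2272, 0.2331]
tool_rot: [180.0, 0.3, -1.5]
force: [-1.2, -0.0, 0.5]
grip_width: 0.0871
t 10.05 pos [0.4573 0.2272 0.2331] rot [179.98   0.33  -1.53] grip 0.0871 F [-1.2 -0.   0.5]
shift cm [-0.25 -0.83 -0.69] turn [ 0.     0.006 -0.027]
```

View pics/w5.png

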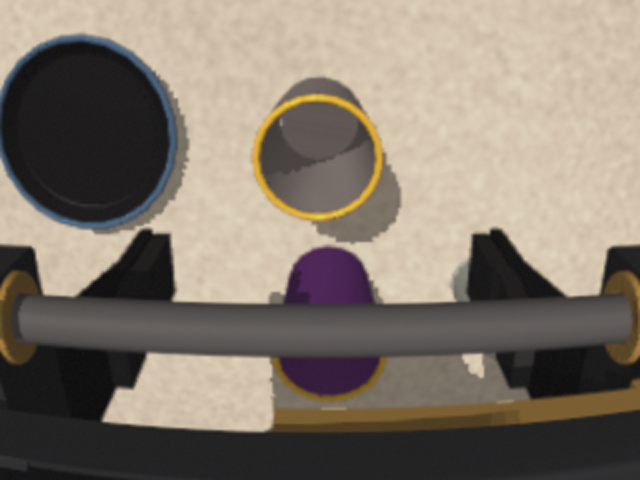

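The yellow-rimmed cup's rim in this crop spans 253–383 by 94–220, centre (318,157).

```bash
python3 - <<'E'
from h import *
c=dict(np.load('/tmp/w.npz'))
m=lambda b,h:np.mean([wpix(c,c,160+u/2,120+v/2,h)[:2] for u,v in b],0)
t=m([(253,157),(383,157),(318,94),(318,220)],.08);print(t)
to(*t,.122,0)
E
```

```text
[0.45624831 0.23535224]
t 10.10 pos [0.4572 0.2269 0.2332] rot [179.97   0.3   -1.55] grip 0.087 F [-0.4 -0.1  0. ]
shift cm [-0.06 -0.85 11.12] turn [ 0.     0.005 -0.027]
```

```bash
python3 -m creep '[[-0.05,-0.8,0,0,0.005,-0.027,1],[0,0,0,0,0,0,1],[0,0,2,0,0,0,1],[0,0,2.5,0,0,0,1],[0,0,2.5,0,0,0,1],[0,0,1.5,0,0,0,1],[0,0,0,0,0,0,1],[0,0,0,0,0,0,1]]'; python3 -c "
from h import *
to(.4558,.2354,.122,0)"
```

```text
time_s: 10.9
tool_pos: [0.4558, 0.2332, 0.1481]
tool_rot: [179.8, -0.4, -0.1]
force: [0.2, -0.0, 0.4]
grip_width: 0.0869
t 10.90 pos [0.4558 0.2332 0.1481] rot [ 1.7977e+02 -3.7000e-01 -5.0000e-02] grip 0.0869 F [ 0.2 -0.   0.4]
shift cm [-0.02 -0.23  2.6 ] turn [ 0.004 -0.006 -0.001]
```

```bash
python3 -m creep '[[0,-0.2,0.8,0.004,-0.006,0,1],[0,0,1,0,0,0,1],[0,0,0.7,0,0,0,1],[0,0,0,0,0,0,1],[0,0,0,0,0,0,1]]'; python3 -c "
from h import *
to(.4558,.2354,.122,0)"
```

```text
time_s: 11.4
tool_pos: [0.4573, 0.2359, 0.1236]
tool_rot: [-179.9, -0.3, -0.1]
force: [-0.6, 0.0, 0.2]
grip_width: 0.0869
t 11.40 pos [0.4573 0.2359 0.1236] rot [-1.7993e+02 -2.5000e-01 -9.0000e-02] grip 0.0869 F [-0.6  0.   0.2]
shift cm [-0.15  0.05  0.16] turn [-0.001 -0.004 -0.002]
```

```bash
python3 -m creep '[[-0.1,0,0,-0.001,-0.004,0,0],[0,0,0,0,0,0,0],[0,0,0,0,0,0,0],[0,0,0,0,0,0,0],[0,0,0,0,0,0,0],[0,0,0,0,0,0,0]]' 12; python3 -m creep '[[0,0,-1,0,0,0,0],[0,0,-2,0,0,0,0],[0,0,-2.5,0,0,0,0],[0,0,-3,0,0,0,0],[0,0,-3,0,0,0,0],[0,0,0,0,0,0,0]]'; python3 -c "
from h import *
to(.4412,-.0165,.24,0)"
```

```text
time_s: 12.0
tool_pos: [0.4567, 0.2362, 0.1245]
tool_rot: [-180.0, -0.1, -0.1]
force: [-0.2, 0.0, -0.1]
grip_width: 0.0529
time_s: 12.6
tool_pos: [0.4555, 0.2362, 0.2454]
tool_rot: [-180.0, 0.0, -0.0]
force: [0.4, 0.7, -0.9]
grip_width: 0.0532
t 12.60 pos [0.4555 0.2362 0.2454] rot [-1.7999e+02  4.0000e-02 -0.0000e+00] grip 0.0532 F [ 0.4  0.7 -0.9]
shift cm [-1.42 25.27  0.54] turn [-0.     0.001 -0.   ]
```

```bash
python3 -m creep '[[-0.1,1.5,0,0,0,0,0],[-0.1,2.5,0,0,0,0,0],[-0.2,3,0,0,0,0,0],[-0.2,3,0,0,0,0,0],[-0.2,3,0,0,0,0,0],[-0.2,3,0,0,0,0,0],[-0.2,3,0,0,0,0,0],[-0.1,3,0,0,0,0,0],[-0.1,2,0,0,0,0,0],[0,1,0,0,0,0,0],[0,0,0,0,0,0,0],[0,0,0,0,0,0,0]]'; python3 - <<'E'
from h import *
to(.4412,-.0165,.24,0)
c,o=shot('w6',(200,120,440,360),2.5)
E
```

```text
time_s: 13.8
tool_pos: [0.4376, -0.0204, 0.243]
tool_rot: [-179.8, 0.2, 0.3]
force: [0.3, 0.4, -1.6]
grip_width: 0.0527
t 13.80 pos [ 0.4376 -0.0204  0.243 ] rot [-179.85    0.19    0.33] grip 0.0527 F [ 0.3  0.4 -1.6]
shift cm [ 0.36 -0.39  0.3 ] turn [-0.003  0.003  0.006]
```

View pics/w6.png

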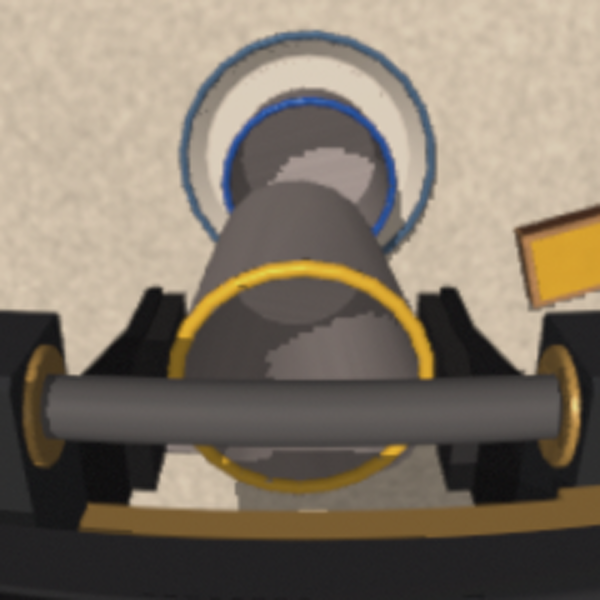

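The view shows the middle cup's rim spanning 170–433 by 262–492 in the crop. Behind it the blue rim spans 223–397 with its top at row 97.

```bash
python3 - <<'E'
from h import *
c=dict(np.load('/tmp/w.npz')); o=c
f=lambda u,v,h:wpix(c,c,200+u/2.5-.3,120+v/2.5-.3,h)[:2]
h=c['tool_pos'][2]-.0445; q=[f(170,375,h),f(433,375,h),f(301.5,262,h),f(301.5,492,h)]
print(np.round(q,4)); print('mid',(q[0]+q[1])/2,(q[2]+q[3])/2)
w=[f(223,185,.054),f(397,185,.054),f(310,97,.054)]; print('wide',np.round(w,4),(w[0]+w[1])/2,w[2]-[0,.033] )
b=f(297,181,h-.08); print('base top',b,b-[0,.0235])
s=[f(181,155,.014),f(436,155,.014),f(308,31,.014)];print('saucer',np.round(s,4),(s[0]+s[1])/2,s[2]-[0,.055])
E
```

```text
[[ 0.4114 -0.0194]
 [ 0.4648 -0.019 ]
 [ 0.4379  0.0055]
 [ 0.4383 -0.0484]]
mid [ 0.43806318 -0.01919448] [ 0.43809025 -0.02148287]
wide [[ 0.4081 -0.0168]
 [ 0.4738 -0.0163]
 [ 0.4406  0.0168]] [ 0.44094115 -0.01653518] [ 0.440631   -0.01619813]
base top [0.43645491 0.00115446] [ 0.43645491 -0.02234554]
saucer [[ 0.3859 -0.0138]
 [ 0.4954 -0.0131]
 [ 0.44    0.039 ]] [ 0.44063305 -0.01343884] [ 0.43997195 -0.01599287]
```

```bash
python3 -m creep '[[0.3,-0.45,0,-0.003,0.003,0.006,0],[0,0,0,0,0,0,0],[0,0,1.5,0,0,0,0],[0,0,2,0,0,0,0],[0,0,1,0,0,0,0],[0,0,0,0,0,0,0],[0,0,0,0,0,0,0]]'; python3 -c "
from h import *
to(.4410,-.0155,.1335,0)"
```

```text
time_s: 14.55
tool_pos: [0.4424, -0.0091, 0.1979]
tool_rot: [-180.0, -0.1, 0.6]
force: [0.1, -0.2, -1.5]
grip_width: 0.0527
t 14.55 pos [ 0.4424 -0.0091  0.1979] rot [-1.7999e+02 -1.4000e-01  6.0000e-01] grip 0.0527 F [ 0.1 -0.2 -1.5]
shift cm [-0.16  0.64  6.44] turn [-0.    -0.002  0.011]
```

```bash
python3 -m creep '[[-0.15,0.6,0,0,-0.002,0.011,0],[0,0,0,0,0,0,0],[0,0,0,0,0,0,0]]'; python3 -c "
from h import *
to(.4410,-.0155,.1335,0)"
```

```text
time_s: 14.85
tool_pos: [0.4419, -0.0157, 0.1997]
tool_rot: [180.0, -0.2, -0.1]
force: [0.4, -0.3, -0.3]
grip_width: 0.0529
t 14.85 pos [ 0.4419 -0.0157  0.1997] rot [ 1.7998e+02 -1.8000e-01 -8.0000e-02] grip 0.0529 F [ 0.4 -0.3 -0.3]
shift cm [-0.11 -0.02  6.62] turn [ 0.    -0.003 -0.001]
```

```bash
python3 -m creep '[[-0.08,0,1.2,0,-0.003,0,0],[0,0,1.2,0,0,0,0],[0,0,1.2,0,0,0,0],[0,0,0,0,0,0,0],[0,0,0,0,0,0,0]]'; python3 -c "
from h import *
to(.4410,-.0155,.1335,0)"
```

```text
time_s: 15.35
tool_pos: [0.4408, -0.0158, 0.1602]
tool_rot: [180.0, 0.0, -0.1]
force: [-0.1, -0.2, -1.0]
grip_width: 0.0528
t 15.35 pos [ 0.4408 -0.0158  0.1602] rot [ 1.7999e+02  4.0000e-02 -1.1000e-01] grip 0.0528 F [-0.1 -0.2 -1. ]
shift cm [ 0.03 -0.03  2.67] turn [ 0.     0.001 -0.002]
```

Inside the wide cup without contact; continue down.

```bash
python3 -m creep '[[0,0,0.9,0,0,0,0],[0,0,0.7,0,0,0,0],[0,0,0.4,0,0,0,0],[0,0,0.3,0,0,0,0],[0,0,0,0,0,0,0]]'
```

```text
time_s: 15.85
tool_pos: [0.4409, -0.0157, 0.1352]
tool_rot: [-180.0, 0.0, -0.1]
force: [-0.0, 0.9, -1.5]
grip_width: 0.0529
```

```bash
python3 -m creep '[[0,0,0.15,0,0,0,0],[0,0,0.1,0,0,0,0]]'
```

```text
time_s: 16.05
tool_pos: [0.4412, -0.0157, 0.1333]
tool_rot: [180.0, 0.0, -0.1]
force: [-2.9, -0.2, 8.2]
grip_width: 0.0526
```

```bash
python3 -m creep '[[0,0,0,0,0,0,0.75],[0,0,0,0,0,0,0.85],[0,0,0,0,0,0,0.85],[0,0,0,0,0,0,0.85],[0,0,-1,0,0,0,1],[0,0,-2,0,0,0,1],[0,0,-3,0,0,0,1],[0,0,-4,0,0,0,1],[0,0,-2,0,0,0,1],[0,0,0,0,0,0,1],[0,0,0,0,0,0,1]]'; python3 - <<'E'
from h import *
c,o=shot('w7',(200,120,440,360),2.5)
to(.4535,-.269,.26,0)
E
```

```text
time_s: 17.15
tool_pos: [0.4414, -0.0153, 0.2615]
tool_rot: [180.0, -0.2, -0.0]
force: [-0.5, 0.1, -0.2]
grip_width: 0.0868
t 17.20 pos [ 0.4414 -0.0153  0.2613] rot [ 1.7999e+02 -1.7000e-01 -4.0000e-02] grip 0.0873 F [ 0.9  0.3 -1.1]
shift cm [ 1.23 25.37  0.14] turn [ 0.    -0.003 -0.001]
```

View pics/w7.png

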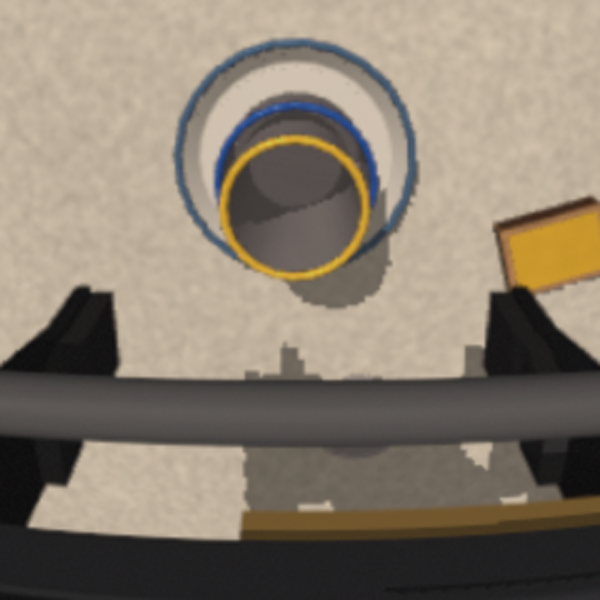

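The middle cup stands inside the wide one; its rim spans 220–370 by 135–279 in the crop.

```bash
python3 - <<'E'
from h import *
c=dict(np.load('/tmp/w.npz'))
f=lambda u,v,h:wpix(c,c,200+u/2.5-.3,120+v/2.5-.3,h)[:2]
print('mid',np.mean([f(220,207,.089),f(370,207,.089),f(295,135,.089),f(295,279,.089)],0))
w=[f(215,185,.054),f(378,185,.054),f(296,101,.054)]; print('wide',(w[0]+w[1])/2,w[2]-[0,.033])
E
python3 -m creep '[[0,1.5,0,0,0,0,1],[0.1,2.5,0,0,0,0,1],[0.2,3,0,0,0,0,1],[0.2,3,0,0,0,0,1],[0.2,3,0,0,0,0,1],[0.2,3,0,0,0,0,1],[0.2,3,0,0,0,0,1],[0.1,3,0,0,0,0,1],[0.1,2,0,0,0,0,1],[0,0.5,0,0,0,0,1],[0,0,0,0,0,0,1],[0,0,0,0,0,0,1],[0,0,0,0,0,0,1]]'; python3 - <<'E'
from h import *
c,o=shot('w8',(200,120,440,360),2.5)
to(.4535,-.269,.16,0)
E
```

```text
mid [ 0.44036059 -0.01621159]
wide [ 0.44082413 -0.01678988] [ 0.44070806 -0.01583651]
time_s: 18.5
tool_pos: [0.4479, -0.2624, 0.2412]
tool_rot: [-179.2, 1.5, 0.5]
force: [0.1, 0.3, -0.9]
grip_width: 0.0871
t 18.55 pos [ 0.448  -0.2622  0.2413] rot [-179.19    1.46    0.48] grip 0.0869 F [ 0.   0.  -0.8]
shift cm [0.75 0.8  8.11] turn [-0.014  0.026  0.008]
```

View pics/w8.png

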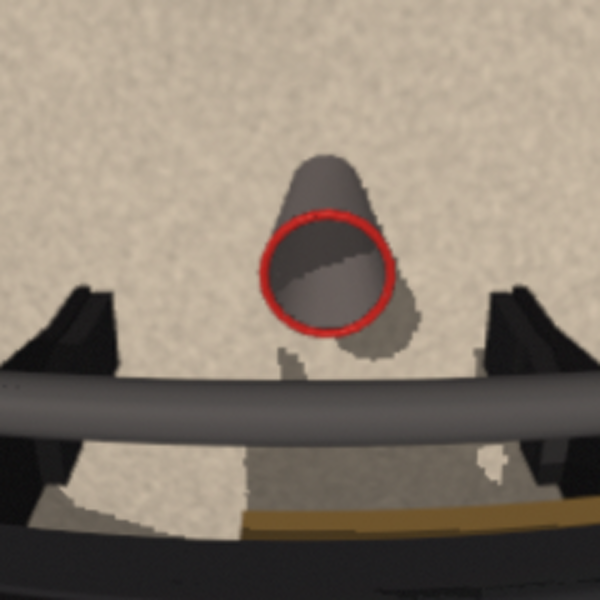

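The red rim spans 261–395 by 210–337 in the crop.

```bash
python3 - <<'E'
from h import *
c=dict(np.load('/tmp/w.npz'))
f=lambda u,v,h:wpix(c,c,200+u/2.5-.3,120+v/2.5-.3,h)[:2]
t=np.mean([f(261,273,.112),f(395,273,.112),f(328,210,.112),f(328,337,.112)],0); print('tall',t); to(*t,.155,0)
E
```

```text
tall [ 0.45353724 -0.26987666]
t 18.55 pos [ 0.448  -0.2622  0.2413] rot [-179.19    1.46    0.48] grip 0.0869 F [ 0.   0.  -0.8]
shift cm [0.77 0.9  8.6 ] turn [-0.014  0.026  0.008]
```

```bash
python3 -m creep '[[0.35,0.4,0,-0.014,0.026,0.008,1],[0.3,0.4,0,0,0,0,1],[0,0,0,0,0,0,1],[0,0,1.5,0,0,0,1],[0,0,1.5,0,0,0,1],[0,0,1,0,0,0,1],[0,0,0,0,0,0,1],[0,0,0,0,0,0,1]]'; python3 -c "
from h import *
to(.4535,-.2695,.155,0)"
```

```text
time_s: 19.35
tool_pos: [0.4556, -0.2661, 0.1979]
tool_rot: [-179.9, 0.0, 0.4]
force: [-0.9, -0.3, -0.1]
grip_width: 0.0868
t 19.35 pos [ 0.4556 -0.2661  0.1979] rot [-1.7992e+02  4.0000e-02  3.9000e-01] grip 0.0868 F [-0.9 -0.3 -0.1]
shift cm [-0.21  0.35  4.29] turn [-0.001  0.001  0.007]
```

```bash
python3 -m creep '[[-0.2,0.3,0.5,0,0,0.007,1],[0,0,1.3,0,0,0,1],[0,0,1.3,0,0,0,1],[0,0,0.9,0,0,0,1],[0,0,0,0,0,0,1],[0,0,0,0,0,0,1]]'; python3 -c "
from h import *
to(.4535,-.2695,.155,0)"
```

```text
time_s: 19.95
tool_pos: [0.4534, -0.2696, 0.1545]
tool_rot: [-179.9, 0.0, -0.1]
force: [0.0, -0.1, -0.4]
grip_width: 0.0868
t 19.95 pos [ 0.4534 -0.2696  0.1545] rot [-1.7992e+02  3.0000e-02 -8.0000e-02] grip 0.0868 F [ 0.  -0.1 -0.4]
shift cm [ 0.01 -0.01 -0.05] turn [-0.001  0.001 -0.001]
```

```bash
python3 -m creep '[[0,0,0,0,0,0,0],[0,0,0,0,0,0,0],[0,0,0,0,0,0,0],[0,0,0,0,0,0,0],[0,0,0,0,0,0,0],[0,0,0,0,0,0,0],[0,0,0,0,0,0,0]]' 12; python3 -m creep '[[0,0,-1,0,0,0,0],[0,0,-2,0,0,0,0],[0,0,-3,0,0,0,0],[0,0,-3,0,0,0,0],[0,0,-3,0,0,0,0],[0,0,-1,0,0,0,0],[0,0,0,0,0,0,0],[0,0,0,0,0,0,0]]'; python3 -c "
from h import *
to(.4404,-.0163,.285,0)"
```

```text
time_s: 20.65
tool_pos: [0.4543, -0.27, 0.1562]
tool_rot: [180.0, -0.1, -0.1]
force: [-0.8, -0.3, -0.3]
grip_width: 0.0409
time_s: 21.45
tool_pos: [0.4527, -0.269, 0.2913]
tool_rot: [-179.9, 0.1, -0.0]
force: [-0.6, 0.4, -0.7]
grip_width: 0.0412
t 21.45 pos [ 0.4527 -0.269   0.2913] rot [-1.799e+02  6.000e-02 -4.000e-02] grip 0.0412 F [-0.6  0.4 -0.7]
shift cm [ -1.25 -25.27   0.68] turn [-0.002  0.001 -0.001]
```

```bash
python3 -m creep '[[0,-1.5,0,0,0,0,0],[-0.1,-2.5,0,0,0,0,0],[-0.2,-3,0,0,0,0,0],[-0.2,-3,0,0,0,0,0],[-0.2,-3,0,0,0,0,0],[-0.2,-3,0,0,0,0,0],[-0.1,-3,0,0,0,0,0],[-0.1,-3,0,0,0,0,0],[0,-2,0,0,0,0,0],[0,-1,0,0,0,0,0],[0,0,0,0,0,0,0],[0,0,0,0,0,0,0],[0,0,0,0,0,0,0]]'; python3 -c "
from h import *
to(.4404,-.0163,.285,0)"
```

```text
time_s: 22.75
tool_pos: [0.4302, 0.0008, 0.2742]
tool_rot: [-179.3, 1.9, 0.2]
force: [0.4, 0.1, -1.0]
grip_width: 0.0412
t 22.75 pos [0.4302 0.0008 0.2742] rot [-179.34    1.89    0.2 ] grip 0.0412 F [ 0.4  0.1 -1. ]
shift cm [ 0.98  1.7  -1.13] turn [-0.011  0.033  0.003]
```

```bash
python3 -m creep '[[0.45,0.8,0,-0.011,0.033,0.003,0],[0.45,0.8,0,0,0,0,0],[0,0,0,0,0,0,0],[0,0,0,0,0,0,0],[0,0,0,0,0,0,0]]'; python3 - <<'E'
from h import *
to(.4404,-.0163,.168,0)
c,o=shot('w9',(200,120,440,360),2.5)
E
```

```text
time_s: 23.25
tool_pos: [0.4395, -0.02, 0.2733]
tool_rot: [-179.9, 0.1, -0.4]
force: [0.5, -0.7, -1.2]
grip_width: 0.0413
t 23.25 pos [ 0.4395 -0.02    0.2733] rot [-1.7993e+02  1.2000e-01 -4.3000e-01] grip 0.0413 F [ 0.5 -0.7 -1.2]
shift cm [ 0.11 -0.36 10.53] turn [-0.001  0.002 -0.007]
```

View pics/w9.png

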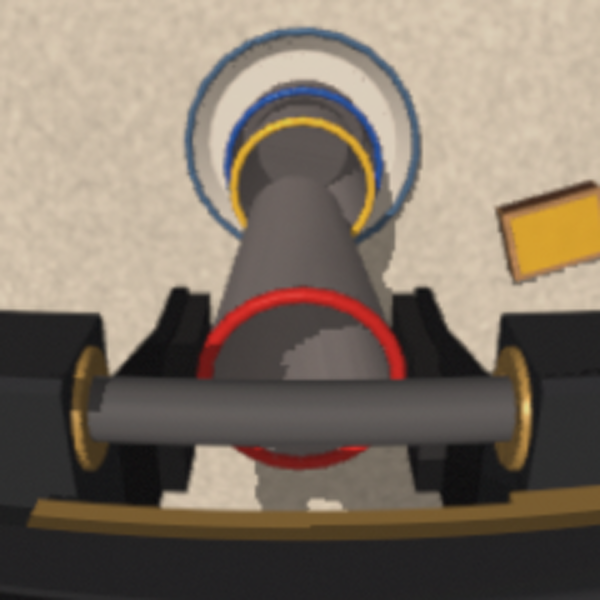

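Red rim in hand spans 197–406 by 287–470. The yellow rim behind it spans 231–375 with its top at row 118, and the tall cup's base edge is at about row 176.

```bash
python3 - <<'E'
from h import *
c=dict(np.load('/tmp/w.npz'))
f=lambda u,v,h:wpix(c,c,200+u/2.5-.3,120+v/2.5-.3,h)[:2]
z=c['tool_pos'][2]; h=z-.156+.112
q=[f(197,378,h),f(406,378,h),f(301.5,287,h),f(301.5,470,h)]; print('tall',np.round(q,4),np.mean(q[:2],0),np.mean(q[2:],0))
print('base',f(299,176,h-.112)-[0,.016])
w=[f(231,188,.089),f(375,188,.089),f(303,118,.089)]; print('mid',np.round(w,4),(w[0]+w[1])/2,w[2]-[0,.027])
E
```

```text
tall [[ 0.4189 -0.019 ]
 [ 0.4611 -0.0193]
 [ 0.4402  0.0009]
 [ 0.4399 -0.0417]] [ 0.44002205 -0.01913995] [ 0.4400172  -0.02040833]
base [ 0.43917087 -0.02084239]
mid [[ 0.4137 -0.0162]
 [ 0.4672 -0.0165]
 [ 0.4406  0.0099]] [ 0.44044146 -0.01636277] [ 0.4406177  -0.01712068]
```

```bash
python3 -m creep '[[0.08,-0.33,0,0,0.002,-0.007,0],[0,0,0,0,0,0,0],[0,0,1.2,0,0,0,0],[0,0,0,0,0,0,0],[0,0,0,0,0,0,0]]'; python3 -c "
from h import *
to(.4403,-.0163,.168,0)"
```

```text
time_s: 23.8
tool_pos: [0.4402, -0.0153, 0.26]
tool_rot: [-179.9, 0.0, 0.1]
force: [0.5, -0.4, -1.2]
grip_width: 0.041
t 23.80 pos [ 0.4402 -0.0153  0.26  ] rot [-1.7991e+02  4.0000e-02  1.2000e-01] grip 0.041 F [ 0.5 -0.4 -1.2]
shift cm [0.02 0.11 9.2 ] turn [-0.002  0.001  0.002]
```

```bash
python3 -m creep '[[0,0.1,1,0,0,0,0],[0,0,1.2,0,0,0,0],[0,0,1.2,0,0,0,0],[0,0,1.2,0,0,0,0],[0,0,1,0,0,0,0],[0,0,0,0,0,0,0],[0,0,0,0,0,0,0]]'; python3 -c "
from h import *
to(.4403,-.0163,.168,0)"
```

```text
time_s: 24.5
tool_pos: [0.439, -0.0163, 0.1974]
tool_rot: [-179.9, 0.2, 0.1]
force: [0.4, 0.0, -0.8]
grip_width: 0.0409
t 24.50 pos [ 0.439  -0.0163  0.1974] rot [-1.7987e+02  2.1000e-01  1.2000e-01] grip 0.0409 F [ 0.4  0.  -0.8]
shift cm [0.14 0.   2.94] turn [-0.002  0.004  0.002]
```

```bash
python3 -m creep '[[0.1,0,0.8,-0.002,0.004,0.002,0],[0,0,0.8,0,0,0,0],[0,0,0.6,0,0,0,0],[0,0,0.3,0,0,0,0],[0,0,0,0,0,0,0]]'
```

```text
time_s: 25.0
tool_pos: [0.4408, -0.0164, 0.1711]
tool_rot: [180.0, -0.2, -0.0]
force: [0.6, -0.1, -0.6]
grip_width: 0.0415
```

```bash
python3 -m creep '[[0,0,0.15,0,0,0,0],[0,0,0.1,0,0,0,0]]'
```

```text
time_s: 25.2
tool_pos: [0.4411, -0.0164, 0.1687]
tool_rot: [180.0, -0.2, -0.0]
force: [0.0, 0.2, -1.3]
grip_width: 0.0405
```

```bash
python3 -m creep '[[0,0,0.12,0,0,0,0],[0,0,0.1,0,0,0,0]]'
```

```text
time_s: 25.4
tool_pos: [0.4417, -0.0164, 0.168]
tool_rot: [180.0, -0.2, -0.0]
force: [-3.3, 0.8, 10.0]
grip_width: 0.0412
```

```bash
python3 -m creep '[[0,0,0,0,0,0,0.6],[0,0,0,0,0,0,0.75],[0,0,0,0,0,0,0.75],[0,0,0,0,0,0,0.75],[0,0,-1,0,0,0,0.8],[0,0,-2,0,0,0,0.8],[0,0,-3,0,0,0,0.8],[0,0,-3,0,0,0,0.8],[0,0,-2,0,0,0,0.8],[0,0,0,0,0,0,0.8],[0,0,0,0,0,0,0.8]]'; python3 - <<'E'
from h import *
to(.6245,.0845,.26,30)
c,o=shot('w10',(200,120,440,360),2.5)
E
```

```text
time_s: 26.5
tool_pos: [0.4413, -0.016, 0.2857]
tool_rot: [179.9, -0.4, 0.0]
force: [-0.3, 0.6, -0.7]
grip_width: 0.0696
t 26.50 pos [ 0.4413 -0.016   0.2857] rot [ 1.7994e+02 -4.0000e-01  3.0000e-02] grip 0.0696 F [-0.3  0.6 -0.7]
shift cm [ 18.3  -10.04   2.69] turn [ 0.003 -0.007 -0.523]
```

View pics/w10.png

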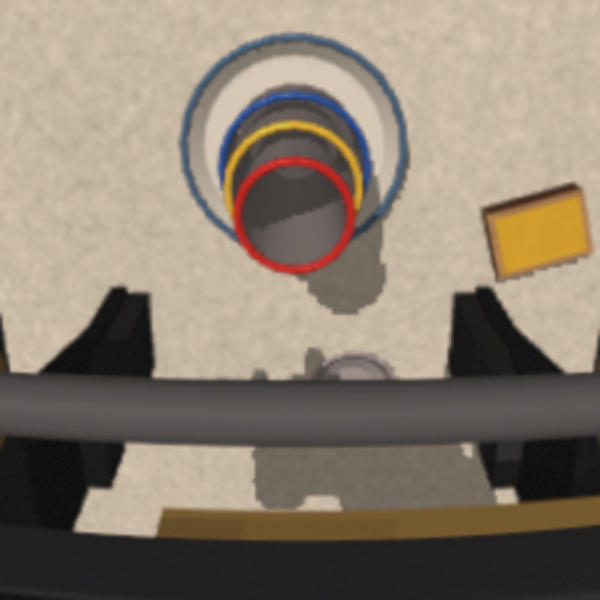

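The tall cup stands upright in the nest, and its red rim spans 233–355 by 156–273. Twelve pictures viewed so far. I compute its centre and go to the lid.

```bash
python3 - <<'E'
from h import *
c=dict(np.load('/tmp/w.npz'))
f=lambda u,v,h:wpix(c,c,200+u/2.5-.3,120+v/2.5-.3,h)[:2]
print('tall',np.mean([f(233,214,.124),f(355,214,.124),f(294,156,.124),f(294,273,.124)],0))
E
python3 -m creep '[[1.5,-0.8,0,0,0,0,0.8],[2.5,-1.4,0,0,0,0,0.8],[2.5,-1.4,0,0,0,0,0.8],[2.5,-1.4,0,0,0,0,0.8],[2.5,-1.4,0,0,0,0,0.8],[2.5,-1.4,0,0,0,0,0.8],[2,-1.0,0,0,0,0,0.8],[1,-0.5,0,0,0,0,0.8],[0,0,0,0,0,-0.13,0.8],[0,0,0,0,0,-0.13,0.8],[0,0,0,0,0,-0.13,0.8],[0,0,0,0,0,-0.13,0.8],[0,0,0,0,0,0,0.8],[0,0,0,0,0,0,0.8]]'; python3 -c "
from h import *
to(.6245,.0845,.2,30)"
```

```text
tall [ 0.44063666 -0.01634391]
time_s: 27.95
tool_pos: [0.6092, 0.0779, 0.2663]
tool_rot: [-179.3, 1.3, 30.7]
force: [-0.3, 0.2, -0.1]
grip_width: 0.0694
t 27.95 pos [0.6092 0.0779 0.2663] rot [-179.35    1.28   30.69] grip 0.0694 F [-0.3  0.2 -0.1]
shift cm [1.8  0.29 6.59] turn [-0.011  0.022  0.012]
```

```bash
python3 -m creep '[[0.85,0.15,0,-0.011,0.022,0.012,0.8],[0.85,0.1,1.5,0,0,0,0.8],[0,0,2.5,0,0,0,0.8],[0,0,2.5,0,0,0,0.8],[0,0,1,0,0,0,0.8],[0,0,0,0,0,0,0.8],[0,0,0,0,0,0,0.8],[0,0,0,0,0,0,0.8]]'; python3 - <<'E'
from h import *
to(.6245,.0845,.084,30)
c,o=shot('w11',(240,120,400,280),3.75)
E
```

```text
time_s: 28.75
tool_pos: [0.6281, 0.0859, 0.186]
tool_rot: [179.9, -0.2, 29.5]
force: [-0.1, 0.1, -0.2]
grip_width: 0.0696
t 28.75 pos [0.6281 0.0859 0.186 ] rot [179.92  -0.19  29.46] grip 0.0696 F [-0.1  0.1 -0.2]
shift cm [-0.42 -0.07 10.2 ] turn [ 0.001 -0.003 -0.01 ]
```

View pics/w11.png

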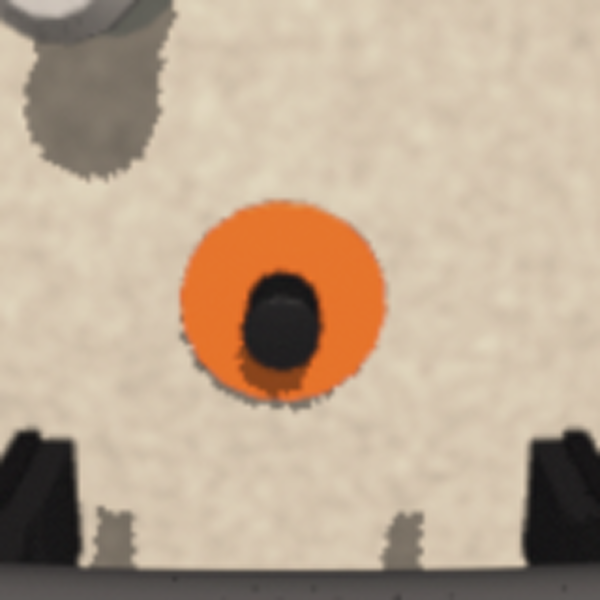

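The flange spans 180–387 by 199–404 and the knob's top 244–321 by 296–370, both in crop pixels.

```bash
python3 - <<'E'
from h import *
c=dict(np.load('/tmp/w.npz'))
f=lambda u,v,h:wpix(c,c,240+u/3.75-.4,120+v/3.75-.4,h)[:2]
m=lambda a,b,d,e,h:np.mean([f(a,(d+e)/2,h),f(b,(d+e)/2,h),f((a+b)/2,d,h),f((a+b)/2,e,h)],0)
a=m(180,387,199,404,.0115); b=m(244,321,296,370,.036); print(a,b); to(*a,.084,30)
E
```

```text
[0.62478358 0.08460052] [0.62483977 0.08466606]
t 28.80 pos [0.6282 0.086  0.1863] rot [179.91  -0.22  29.46] grip 0.0694 F [0.2 0.1 1.1]
shift cm [-0.41 -0.07 10.23] turn [ 0.002 -0.004 -0.009]
```

```bash
python3 -m creep '[[-0.35,-0.05,0,0.002,-0.004,-0.009,0.8],[0,0,1.5,0,0,0,0.7],[0,0,2,0,0,0,0.7],[0,0,2,0,0,0,0.7],[0,0,1,0,0,0,0.7],[0,0,0,0,0,0,0.7],[0,0,0,0,0,0,0.7]]'; python3 -c "
from h import *
to(.6248,.0846,.087,30)"
```

```text
time_s: 29.5
tool_pos: [0.6264, 0.0843, 0.1204]
tool_rot: [179.8, -0.3, 30.0]
force: [0.1, -0.0, -0.6]
grip_width: 0.0609
t 29.50 pos [0.6264 0.0843 0.1204] rot [179.84  -0.28  29.97] grip 0.0609 F [ 0.1 -0.  -0.6]
shift cm [-0.14 -0.11  3.33] turn [ 0.003 -0.005 -0.001]
```

```bash
python3 -m creep '[[-0.12,-0.1,0.6,0.003,-0.005,0,0.7],[0,0,1,0,0,0,0.7],[0,0,0.8,0,0,0,0.7],[0,0,0.6,0,0,0,0.7],[0,0,0,0,0,0,0.7],[0,0,0,0,0,0,0.7]]'; python3 -c "
from h import *
to(.6248,.0846,.087,30)"
```

```text
time_s: 30.1
tool_pos: [0.626, 0.0848, 0.0897]
tool_rot: [179.9, -0.1, 29.9]
force: [-0.8, -0.4, 0.7]
grip_width: 0.0607
t 30.10 pos [0.626  0.0848 0.0897] rot [ 1.7995e+02 -1.4000e-01  2.9950e+01] grip 0.0607 F [-0.8 -0.4  0.7]
shift cm [-0.11 -0.04  0.27] turn [ 0.001 -0.002 -0.001]
```

```bash
python3 -m creep '[[-0.1,-0.03,0.25,0,-0.002,0,0.5],[0,0,0,0,0,0,0],[0,0,0,0,0,0,0],[0,0,0,0,0,0,0],[0,0,0,0,0,0,0],[0,0,0,0,0,0,0],[0,0,0,0,0,0,0],[0,0,0,0,0,0,0],[0,0,0,0,0,0,0]]' 8;python3 -c "
from h import *
to(.6248,.0846,.087,30)"
```

```text
time_s: 31.0
tool_pos: [0.6256, 0.0847, 0.0881]
tool_rot: [179.9, -0.1, 29.9]
force: [-0.1, -0.7, -0.4]
grip_width: 0.0174
t 31.00 pos [0.6256 0.0847 0.0881] rot [ 1.799e+02 -1.100e-01  2.995e+01] grip 0.0174 F [-0.1 -0.7 -0.4]
shift cm [-0.07 -0.03  0.11] turn [ 0.002 -0.002 -0.001]
```

```bash
python3 -m creep '[[0,0,-1,0,0,0,0],[0,0,-2,0,0,0,0],[0,0,-3,0,0,0,0],[0,0,-4,0,0,0,0],[0,0,-4,0,0,0,0],[0,0,-3,0,0,0,0],[0,0,-1,0,0,0,0],[0,0,0,0,0,0,0],[0,0,0,0,0,0,0]]' ;python3 -c "
from h import *
to(.441,-.0163,.26,30)"
```

```text
time_s: 31.9
tool_pos: [0.6237, 0.0852, 0.2766]
tool_rot: [180.0, 0.0, 30.0]
force: [-0.0, 0.5, -0.3]
grip_width: 0.0176
t 31.90 pos [0.6237 0.0852 0.2766] rot [179.96   0.    30.03] grip 0.0176 F [-0.   0.5 -0.3]
shift cm [-20.89  -0.36   1.66] turn [0.001 0.    0.001]
```

```bash
python3 -m creep '[[-1.5,0,0,0,0,0,0],[-2.3,0,0,0,0,0,0],[-2.8,0,0,0,0,0,0],[-2.8,0,0,0,0,0,0],[-2.8,0,0,0,0,0,0],[-2.8,0,0,0,0,0,0],[-2,-0.1,0,0,0,0,0],[-1,-0.1,0,0,0,0,0],[0,0,0,0,0,0,0],[0,0,0,0,0,0,0],[0,0,0,0,0,0,0]]' ;python3 -c "
from h import *
to(.441,-.0163,.26,30)"
```

```text
time_s: 33.0
tool_pos: [0.4534, -0.0068, 0.257]
tool_rot: [-178.8, 1.4, 30.1]
force: [0.7, 0.2, -0.2]
grip_width: 0.0176
t 33.00 pos [ 0.4534 -0.0068  0.257 ] rot [-178.8     1.43   30.05] grip 0.0176 F [ 0.7  0.2 -0.2]
shift cm [-1.55  0.19 -0.26] turn [-0.021  0.025  0.001]
```

```bash
python3 -m creep '[[-0.7,0.1,0,-0.021,0.025,0.001,0],[-0.7,0.1,0,0,0,0,0],[0,0,0,0,0,0,0],[0,0,0,0,0,0,0],[0,0,0,0,0,0,0]]' ;python3 - <<'E'
from h import *
to(.441,-.0163,.204,30)
shot('w12',(220,120,420,320),3)
E
```

```text
time_s: 33.5
tool_pos: [0.4446, -0.0135, 0.2568]
tool_rot: [-179.8, -0.1, 30.2]
force: [0.3, -1.0, 0.4]
grip_width: 0.0176
t 33.50 pos [ 0.4446 -0.0135  0.2568] rot [-1.7984e+02 -1.0000e-01  3.0230e+01] grip 0.0176 F [ 0.3 -1.   0.4]
shift cm [-0.47  0.08  5.28] turn [-0.003 -0.002  0.004]
```

View pics/w12.png

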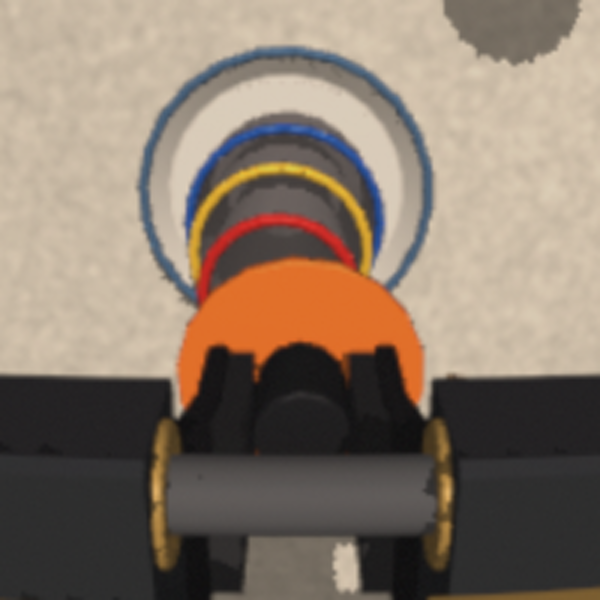

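The lid is level in the fingers, its flange spanning 178–425 with its top at row 258. The red rim's top is at (280,214).

```bash
python3 - <<'E'
from h import *
c=dict(np.load('/tmp/w.npz')); R=Ro.from_euler('xyz',c['tool_rot'],degrees=True)
f=lambda u,v,h:wpix(c,c,220+u/3-.33,120+v/3-.33,h)
T=lambda p:R.inv().apply(p-c['tool_pos'])*1000
h=c['tool_pos'][2]-.088+.0115
print('lid tool mm',(T(f(178,370,h))+T(f(425,370,h)))/2,T(f(301,258,h))+[0,25,0])
print('tall tool mm',T(f(280,214,.124))+[0,21,0],(T(f(189,255,.089))+T(f(373,255,.089)))/2,T(f(281,164,.089))+[0,27,0])
E
```

```text
lid tool mm [ 0.31908201 -1.82408113 76.50590853] [ 0.21259046 -0.22283773 76.569044  ]
tall tool mm [ -5.05386383   1.2153249  132.84217666] [ -5.70488263   1.35052662 167.78399851] [ -5.50547125   1.23888126 167.85772867]
```

```bash
python3 -m creep '[[-0.45,0.1,0,-0.003,-0.002,0.004,0],[0,0,0.8,0,0,0,0],[0,0,0.8,0,0,0,0],[0,0,0,0,0,0,0],[0,0,0,0,0,0,0],[0,0,0,0,0,0,0]]' ;python3 - <<'E'
from h import *
to(.4409,-.0168,.204,30)
E
```

```text
time_s: 34.15
tool_pos: [0.441, -0.0165, 0.2387]
tool_rot: [-179.9, 0.1, 30.0]
force: [-0.2, -0.1, -0.0]
grip_width: 0.0177
t 34.15 pos [ 0.441  -0.0165  0.2387] rot [-1.7995e+02  7.0000e-02  3.0010e+01] grip 0.0177 F [-0.2 -0.1 -0. ]
shift cm [-0.02  0.02  3.47] turn [-0.001  0.001  0.   ]
```

```bash
python3 -m creep '[[0,0,0.8,0,0,0,0],[0,0,0.8,0,0,0,0],[0,0,0.6,0,0,0,0],[0,0,0.4,0,0,0,0],[0,0,0.3,0,0,0,0],[0,0,0,0,0,0,0],[0,0,0,0,0,0,0]]'
```

```text
time_s: 34.85
tool_pos: [0.4408, -0.0165, 0.2069]
tool_rot: [-179.9, 0.1, 30.0]
force: [1.1, -0.4, 0.1]
grip_width: 0.0173
```

```bash
python3 -m creep '[[0,0,0.15,0,0,0,0],[0,0,0.12,0,0,0,0]]'
```

```text
time_s: 35.05
tool_pos: [0.4412, -0.0165, 0.2045]
tool_rot: [-180.0, 0.0, 30.0]
force: [-0.2, -0.0, -0.6]
grip_width: 0.0173
```

```bash
python3 -m creep '[[0,0,0.12,0,0,0,0],[0,0,0.08,0,0,0,0]]'
```

```text
time_s: 35.25
tool_pos: [0.4424, -0.0165, 0.204]
tool_rot: [179.9, -0.1, 30.0]
force: [-0.1, -0.1, 5.2]
grip_width: 0.0178
```

Contact at exactly the expected height (0.204). Release, retreat, check.

```bash
python3 -m creep '[[0,0,0,0,0,0,0.4],[0,0,0,0,0,0,0.55],[0,0,0,0,0,0,0.6],[0,0,0,0,0,0,0.6],[0,0,-1,0,0,0,0.7],[0,0,-2,0,0,0,0.7],[0,0,-3,0,0,0,0.7],[0,0,-2,0,0,0,0.7],[0,0,0,0,0,0,0.7],[0,0,0,0,0,0,0.7],[0,0,0,0,0,0,0.7]]'; python3 - <<'E'
from h import *
c,o=shot('w13',(220,120,420,320),1.5)
s=optics.read_camera('scene'); S=cloud(s).reshape(-1,3)
q=S[(np.hypot(S[:,0]-.4408,S[:,1]+.0165)<.06)&(S[:,2]>.02)&(S[:,2]<.17)]
print('stack top z',q[:,2].max()); m=(q[:,2]>.12)&(q[:,2]<.132); print('flange',((q[m].min(0)+q[m].max(0))/2).round(4),np.ptp(q[m],axis=0).round(3))
b=cv2.resize(s['frame'][90:300,180:480],None,fx=1.43,fy=1.43,interpolation=cv2.INTER_CUBIC)
a=cv2.imread('pics/w13.png'); b=b[:300]; cv2.imwrite('pics/final.png',np.hstack([a,b])); print(b.shape)
t0=dict(np.load('/tmp/scene.npz'))['frame']; d=cv2.absdiff(t0,s['frame']).max(2)
for n,(x,y,r) in dict(match=(289,230,16),salt=(362,200,16),mug=(335,268,34),jar=(455,222,28),spoon=(240,204,20)).items(): print(n,'diff',np.percentile(d[y-r:y+r,x-r:x+r],[50,95]))
E
```

```text
time_s: 36.35
tool_pos: [0.4413, -0.0163, 0.2877]
tool_rot: [180.0, -0.0, 30.0]
force: [-0.2, -0.3, -0.2]
grip_width: 0.0609
stack top z 0.1546357348610883
flange [ 0.4433 -0.0166  0.126 ] [0.048 0.049 0.012]
(300, 429, 3)
match diff [10. 14.]
salt diff [ 10. 109.]
mug diff [ 7. 15.]
jar diff [ 8. 12.]
spoon diff [10. 88.]
```

View pics/final.png

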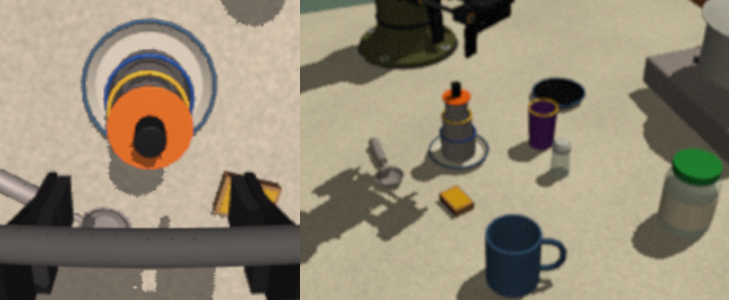

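The final picture shows the lid level on the red rim, the nest upright on the saucer with the gripper clear above it, and the bystanders standing in place. The salt and spoon image differences come from the middle cup having left that patch and from the arm's shadow.

```bash
python3 -c "
from cell import order
print(order.sign_off())"
```

```text
the job is handed in; nothing more can be done
None
```

I stacked the wide cup, middle cup, tall cup and lid on the small white saucer, one piece at a time. I released everything, lifted clear and handed the job in at about 36.5 s; sign-off gives no verdict.

**Set-downs:** Each piece was lowered slowly until the wrist force showed light contact (5–13 N). Contact came within about 1 mm of the height I had worked out beforehand.

**Centring:** After each release, the wrist camera put each cup within about 1 mm of the piece below it. For the lid the last checks were contact height and pictures:
- It looks level and seated on the rim.
- The scene camera put its flange about 2.7 mm off the tall cup's centre, from a partial view (limit 8 mm).

**Checks that disagreed:**
- **Stack height:** the scene camera read the top at 154.6 mm against 152 mm expected. I put this down to camera calibration, about 2 mm, because the contact heights matched.
- **Bystanders:** the before-and-after images changed around the salt shaker and spoon. I judged this to be the middle cup leaving that patch and the arm's shadow, since both look in place in the final picture. I did not re-measure any bystander's position.

I viewed 15 pictures, one over the budget.

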